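# Unbolt the gauge case and hold its lid open

## Task

The lid of the small gauge case is barred by a sliding bolt: wind the hand crank beside it anticlockwise (seen from above) until it comes up against its stop and the bolt is drawn fully clear of the lid. Then lift the lid by the bar along its front edge to 60 degrees from closed, so that the parts inside can be inspected, and finish while still holding it there by the bar, because it falls shut when let go. Leave the mug, pliers and screwdriver where they are.

Things in the scene. Friction and masses are not known exactly. Their poses are not given: they have to be found in the camera images.
- unit: Fixture, bolted down: dark base plate 190 x 330 x 8 mm with a grey open-topped case (150 x 170 mm, rim at z 86 mm) centred 75 mm to +y and a grey gearbox (84 x 84 mm, top 108 mm up) with the hand crank centred at x -30, y -110 mm. Origin: centre of the plate's underside, on the worktop; x from the bar side to the hinge side, y left, z up. Yaw varies within 0.2 rad.
- crank_axis (a point): Point on the crank's vertical axis (fixed to the fixture), 150 mm above the worktop, at the height of crank_grip.
- crank_grip (a point): Point on the crank's upright black grip, 45 mm from the crank axis, 150 mm above the worktop: the height to grasp at. The grip is a round sleeve 17 mm in diameter, 129 to 177 mm above the worktop, spinning freely on its pin, so a gripper can keep its yaw while carrying it round. The crank arm below it is 119 to 127 mm above the worktop; the hub on the axis reaches 135 mm.
- crank (a joint): Crank turn, rad, growing anticlockwise from above. Starts at 0.1 to 3.1; fixed stop at 15.7 (2 to 2.5 turns). Friction about 1 N at the grip; stays where left. In the fixture's frame the grip lies at angle pi + value from +x. Each rad draws the bolt 2.4 mm to -y; the bolt, a steel tongue 22 mm wide over the lid's right edge, bars the lid until about 13.3 rad.
- lid (a joint): Opening angle of the lid, rad: 0 closed, 1.047 is 60 degrees, 1.85 its limit. Aluminium lid 155 x 174 x 5 mm, hinged along its far (+x) edge and opening upward; about 0.35 kg, nothing holds it, it falls shut if let go.
- lid_hinge (a point): Middle of the lid's hinge axis, fixed to the fixture, 89 mm above the worktop; the axis runs along the fixture's y.
- lid_bar (a point): Middle of the lid's handle: a round dark steel bar, 12 mm in diameter, along the fixture's y, in the lid's plane, 197.5 mm from the hinge axis, 89 mm above the worktop when closed. Free length 104 mm between two side arms; gap of 34 mm between bar and lid edge. Moves on an arc round lid_hinge toward +x and up; the bar can turn between the fingers.
- mug: White mug, 76 x 105 x 90 mm, standing to the right; a bystander. Origin under its centre.
- pliers: Pliers with red handles, 170 mm long, 8 mm thick, lying to the left; a bystander.
- screwdriver: Screwdriver with red handle, 212 mm long, 32 mm thick, lying farther left; a bystander.

How it is judged:
On the way:
1. the crank is wound up to its stop, the lid still down (value of joint crank above 14.7 rad and value of joint lid below 0.1 rad), for 0.1 s.
At the end, for the whole second after the job is handed in: The crank is within 1 rad of its stop (15.7), the lid stands still at 60 degrees (within 6.9 degrees), held by the robot's fingers at the bar (TCP within 60 mm of the bar's middle) and propped by nothing else; the mug, pliers and screwdriver are within 40 mm of where they were (value of joint lid between 0.927 and 1.167 rad and velocity of joint lid between -0.06 and 0.06 rad/s and contact force between the fingers and lid above 0.4 N and distance between the grasp point and lid_bar below 0.06 m and value of joint crank above 14.7 rad and distance of each of mug, pliers, screwdriver from where it was at the start of the episode below 0.04 m and contact force between lid and mug below 0.1 N and contact force between lid and pliers below 0.1 N and contact force between lid and screwdriver below 0.1 N); the arm keeps its last pose, push and grip.
It fails at once if the mug is knocked away (distance of mug from where it was at the start of the episode above 0.04 m).
It fails at once if the pliers is knocked away (distance of pliers from where it was at the start of the episode above 0.04 m).
It fails at once if the screwdriver is knocked away (distance of screwdriver from where it was at the start of the episode above 0.04 m).
It also fails if it takes over 72 s, if anything falls off the work surface, if the arm or the gripper's body presses on something with over 40 N, if the wrist force passes 120 N, or if a joint passes its speed limit or range.

## Robot

A 7-joint arm with a two-finger parallel gripper is mounted at the origin on a cart in front of the work surface, level with it; the furniture and walls round the work are solid. World frame = base frame: x ahead of the robot, y to its left, z up, the work surface at z = 0. Lengths are in m, angles in rad, forces in N, time in s.
With the tool pointing down it reaches from about 0.425 to 0.875 m from the base axis. Payload 4.7 kg.
Tool frame: the origin (TCP) lies between the finger pads, 19 mm behind the fingertips; this is the grasp point; z points along the fingers, y is the line along which they close (so a half turn about z gives the same grasp; the last joint's range is limited). The gripper opens to 87 mm and grips with 3 to 60 N. Pads are 19 mm wide; open, the fingers measure 117 mm over their backs; the gripper's body (75 mm by 190 mm) begins 51 mm behind the grasp point.
Start: joints at [-1.134, 0.321, -0.07, 1.45, 0.023, 1.371, -0.057], TCP at [0.267, 0.593, 0.241] pointing down, gripper open.
Joint ranges: [-2.86, 2.86], [-0.3, 2.09], [-1.38, 1.24], [0.06, 2.45], [-1.56, 4.7], [0.09, 2.05], [-2.69, 2.69]. Speed limits (rad/s): [2.57, 2.57, 3.14, 3.14, 3.14, 3.14, 3.14].

## Interface

Orientations are given as a unit quaternion [x, y, z, w].
In Python, from station import readout, optics, robot gives the robot as it stands.
- The arm moves only by the tool arm_command, never from a script. Its argument "rows" is a list of rows, each a list of 3 entries, a list of its own where there are three numbers: the shift along the world's x, y, z normalised to -1 to 1, where 1 is 0.8 m, then the turn, a rotation vector about the world's x, y, z normalised to -1 to 1, where 1 is 180 degrees, then the opening, from 0 (shut) to 1 (fully open). In form: [[[tx, ty, tz], [wx, wy, wz], hand], ...]. A call has 1 to 12 rows; each row is the pose to reach, as a shift and turn from the pose commanded when the call began, turning the shorter way round; what a row does not reach only later rows make up. A row lasts 1/8 s, in which the tool goes at most 62.5 mm and 10.7 degrees, less where a joint would pass 70% of its speed; a pose out of reach is approached as far as the arm can. A call with a number of a shift or a turn outside -1 to 1 is refused whole. A call with a gripper value outside its range is refused whole. The fingers move at their own pace and stop on an object; "squeeze" is the grip in N (left out, the last holds). Time passes only in rows, so rows that repeat a pose let the fingers close. It gives the time, the measured TCP pose, the force, the opening and the grip force at its end, in the units of the state.
- readout.read_state(): the state, without advancing time (a new reading comes with each control period).
- optics.grab_frame(name): name is "side" or "top"; returns the picture (384x512x3 uint8, red, green, blue); there is no depth.
- optics.camera_params(name): a dict with "fovy" (degrees; the focal length in pixels is half the picture's height over the tangent of half this angle, whatever the lens; pixels are square), "cx", "cy" (the principal point, pixels), "k1" (the pictures are not rectified: a ray, as slopes to the right and down, at radius r is drawn at 1 + k1 r^2 times it, then the intrinsics apply), "R" (3x3) and "t" (3): a world point X has camera coordinates R X + t. Camera axes: x right, y down, z forward; pixel columns grow to the right and rows downward; lengths in m; the calibration is good to about 2 mm. A picture is of the moment at which its call begins. camera_params takes no time and is no camera call.
- robot.close_job(): hands the job in; it is judged then, once.
The state is a dict: "t": time; "qpos": joint angles; "qd": joint speeds; "joint_torque": joint torques, N m; "ee_pos": TCP position; "ee_rot": TCP orientation; "wrist_force": force on the tool from outside, world axes, zero at the start; "torque": the same for the moment, N m; "grip_width": finger opening in m; "grip_force": force on a finger pad.
Only numpy, scipy, OpenCV 4.12 (cv2) and the standard library are available. Lean on these libraries where they do the work, as an engineer would, in place of code of your own. Each camera call takes 0.05 s, during which the arm holds its last target. There are 200 camera calls.

## Working session

There is one attempt and no reset: what is moved stays moved. The work goes in short steps, Python scripts to look and compute and a tool call to move; the robot and the scene stay as the last step left them, time stands still between calls to the robot, and variables do not carry over. Pictures are saved under pics/ and viewed, at most 10 in all, crops included, and the job is handed in when it is done.

Besides the shell and the picture viewer there is one more tool, called as name(argument=value, ...) on one line, values as JSON. arm_command: Moves the arm, as the interface text tells. Scaled input: -1 to 1 covers 0.8 m each way for a shift and 180 degrees each way for a turn. Its arguments: {"type":"object","properties":{"rows":{"type":"array","items":{"type":"array"}},"squeeze":{"type":"number"}},"required":["rows"]}

```bash
mkdir -p pics; ls
python3 - <<'E'
from station import readout, optics, robot
import cv2
print(readout.read_state())
for n in("side","top"):
    im=optics.grab_frame(n); cv2.imwrite(f"pics/{n}0.png",cv2.cvtColor(im,cv2.COLOR_RGB2BGR)); print(n,optics.camera_params(n))
E
```

```text
pics
{'t': 0.0, 'qpos': array([-1.13390297,  0.3218043 , -0.07006248,  1.4517074 ,  0.02263856,
        1.37077656, -0.05691858]), 'qd': array([ 0.00143502,  0.00023997,  0.0007394 , -0.00057811, -0.00010952,
        0.000446  , -0.00019974]), 'joint_torque': array([ 8.22711245e-04, -4.91286671e+01, -4.03750464e-01, -3.12522984e+01,
       -6.41619391e-02,  4.36263671e-02,  1.68750671e-04]), 'ee_pos': array([0.26655424, 0.59225514, 0.24015719]), 'ee_rot': array([ 2.09825940e-01,  9.77738290e-01, -9.45920376e-04, -1.29310860e-04]), 'wrist_force': array([ 0.04744138,  0.13540229, -0.23427504]), 'torque': array([-0.01366075,  0.05887276, -0.02697967]), 'grip_force': 0.0, 'grip_width': 0.08661582356165319}
side {'fovy': 52.75282591836856, 'cx': 249.7783625978062, 'cy': 191.06514302457325, 'k1': -0.0825692805836812, 'R': array([[-0.9795655 , -0.20081223,  0.01121961],
       [-0.09858503,  0.43077992, -0.89705611],
       [ 0.17530665, -0.8798313 , -0.44177422]]), 't': array([0.51341108, 0.17946929, 1.31169525])}
top {'fovy': 43.39210745775067, 'cx': 253.11456545558428, 'cy': 192.16135295576726, 'k1': -0.06288232316474722, 'R': array([[ 2.64883259e-02, -9.99648736e-01,  8.79014102e-04],
       [-9.89264281e-01, -2.63395600e-02, -1.43744248e-01],
       [ 1.43716909e-01,  2.93796724e-03, -9.89614480e-01]]), 't': array([-0.0475656 ,  0.5636262 ,  1.51781754])}
```

View pics/side0.png

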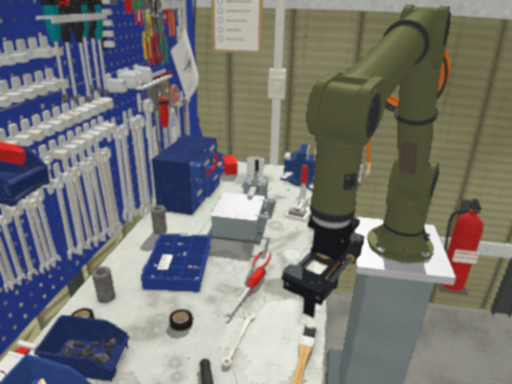

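View pics/top0.png

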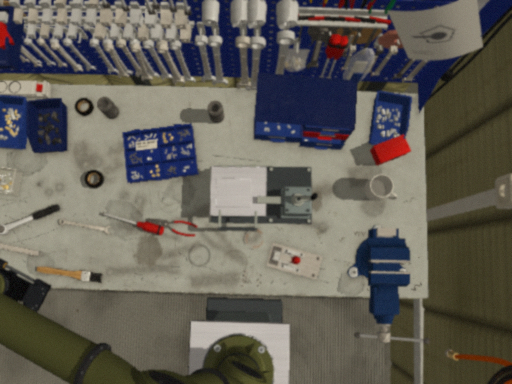

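The side view shows the case at about (240,215) with the gearbox beyond it at (257,180). The top view shows the lid at (238,190), the gearbox at (297,200), a dark grip near (314,196) and the bar along row ~228. I'll enlarge both.

```bash
cat > h.py <<'E'
import numpy as np, cv2
from station import readout, optics, robot
def K(n):
    p=optics.camera_params(n); f=192/np.tan(np.radians(p['fovy']/2)); return p,f
def ray(n,u,v):
    p,f=K(n); d=np.array([(u-p['cx'])/f,(v-p['cy'])/f]); x=d.copy()
    for _ in range(20): x=d/(1+p['k1']*(x@x))
    R=np.array(p['R']); return -R.T@p['t'], R.T@np.r_[x,1]
def plane(n,u,v,z):
    c,d=ray(n,u,v); return c+d*(z-c[2])/d[2]
def proj(n,X):
    p,f=K(n); c=np.array(p['R'])@X+p['t']; x=c[:2]/c[2]; x=x*(1+p['k1']*(x@x)); return x*f+[p['cx'],p['cy']]
def two(a,b):
    c1,d1=ray('top',*a); c2,d2=ray('side',*b)
    s=np.linalg.lstsq(np.c_[d1,-d2],c2-c1,rcond=None)[0]
    P,Q=c1+s[0]*d1,c2+s[1]*d2; return (P+Q)/2,np.linalg.norm(P-Q)
def crop(n,x,y,w,h,k,out):
    im=optics.grab_frame(n); c=cv2.resize(im[y:y+h,x:x+w],None,fx=k,fy=k,interpolation=cv2.INTER_CUBIC)
    cv2.imwrite(out,c[...,::-1]); return im
E
python3 - <<'E'
from h import *
crop('top',195,155,130,85,6,'pics/t1.png'); crop('side',195,145,90,105,5.5,'pics/s1.png')
E
```

```text
(no output)
```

View pics/t1.png

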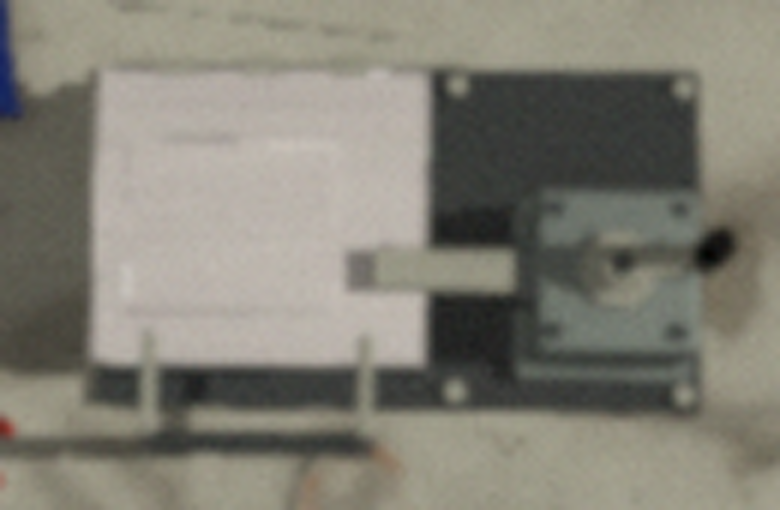

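View pics/s1.png

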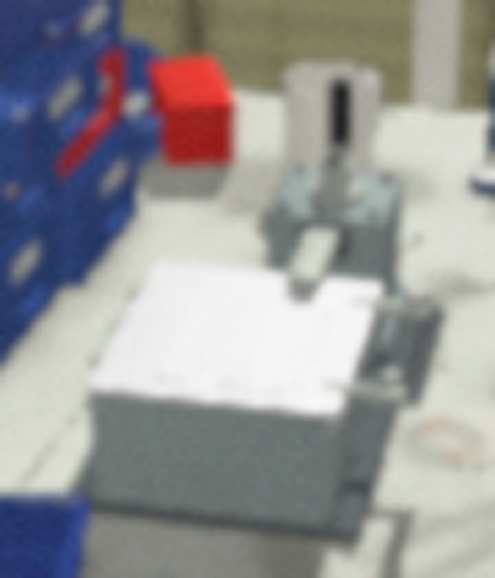

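The crops show:
- **Top:** plate bolts at crop (458,85), (683,88), (455,390) and (683,395). Hub at (622,262), black grip at (714,250), bar between arms at (150,441) and (363,441).
- **Side:** grip centred at crop (340,112), bar running from (407,390) to (437,305).

Next I'll measure these.

Run:
```python
from h import *
T=optics.grab_frame('top'); S=optics.grab_frame('side')
def t(x,y): return ((x+.5)/6-.5+195,(y+.5)/6-.5+155)
def s(x,y): return ((x+.5)/5.5-.5+195,(y+.5)/5.5-.5+145)
def blob(im,x0,y0,x1,y1,th):
    g=im[y0:y1,x0:x1].max(2).astype(float); w=np.clip(th-g,0,None); Y,X=np.mgrid[y0:y1,x0:x1]
    return (X*w).sum()/w.sum(),(Y*w).sum()/w.sum()
gt=blob(T,309,190,320,203,60); gs=blob(S,252,156,262,174,70)
print('grip',gt,gs,two(gt,gs))
b=np.array([plane('top',*t(*p),.010) for p in [(458,85),(683,88),(683,395),(455,390)]]); print('bolts',b)
print('plate corner R', [plane('top',*t(*p),.008) for p in [(698,72),(698,408),(85,403)]])
print('hub',plane('top',*t(622,262),.135))
A=two(t(150,441),s(406,391)); B=two(t(366,441),s(436,306)); print('bar',A,B)
print([plane('top',*t(*p),.089) for p in [(150,441),(363,441)]])
print('lid', [plane('top',*t(*p),.0915) for p in [(97,70),(430,70),(427,367),(90,365)]])
# frame from plate right corners
for y in range(226,233): print(y,T[y,205:260:4].max(1))
```

```text
grip (np.float64(313.43680981595094), np.float64(196.19877300613496)) (np.float64(256.4761904761905), np.float64(165.12698412698413)) (array([ 0.5419264 , -0.21385733,  0.15181961]), np.float64(0.001553211208688677))
bolts [[ 0.6492016  -0.08946532  0.01      ]
 [ 0.65089151 -0.21402293  0.01      ]
 [ 0.48063626 -0.21573936  0.01      ]
 [ 0.48013272 -0.09141645  0.01      ]]
plate corner R [array([ 0.66054739, -0.22249542,  0.008     ]), array([ 0.47391695, -0.22423668,  0.008     ]), array([0.46780561, 0.11000434, 0.008     ])]
hub [ 0.53601241 -0.17001117  0.135     ]
bar (array([0.44506492, 0.06816779, 0.09209143]), np.float64(0.005484454029062211)) (array([ 0.44559324, -0.04329114,  0.09366384]), np.float64(0.0007745343359705887))
[array([0.44254014, 0.06810454, 0.089     ]), array([ 0.4454928 , -0.04179751,  0.089     ])]
lid [array([0.63621126, 0.10284429, 0.0915    ]), array([ 0.64083579, -0.0718961 ,  0.0915    ]), array([ 0.48444701, -0.07387476,  0.0915    ]), array([0.48081905, 0.10038449, 0.0915    ])]
226 [140 134 140 132 101  81 121 126 128 130 127 116 109 144]
227 [124 114 118 113  69  66  82  83  85  86  87  80  78 134]
228 [ 98  91  85  83  58  59  62  60  65  67  67  62  62 115]
229 [ 98  85  75  74  58  60  66  65  70  69  63  62  62 113]
230 [104  97  83  84  78  79 109  90  95  91  76  83  76 116]
231 [131 121 110 103 106 121 144 129 129 125 102 116 112 122]
232 [143 147 135 122 134 140 156 147 149 147 112 133 143 130]
```

Yaw is about 0.015. The crank axis is near (0.536,-0.169) by both the plate and the hub. The grip is at (0.542,-0.214,0.152), radius 44 mm, and the bar's middle is near (0.444,0.013,0.09). The heights and sizes agree with the text. The crank value is about 1.68, so roughly 14.0 rad are left. I'll move now.

arm_command(rows=[[[0.342,-0.74,0],[0,0,-0.361],1],[[0.342,-0.74,0],[0,0,-0.361],1],[[0.342,-0.74,0],[0,0,-0.361],1],[[0.342,-0.74,0],[0,0,-0.361],1],[[0.342,-0.74,0],[0,0,-0.361],1],[[0.342,-0.74,0],[0,0,-0.361],1],[[0.342,-0.74,0],[0,0,-0.361],1],[[0.342,-0.74,0],[0,0,-0.361],1],[[0.342,-0.74,0],[0,0,-0.361],1],[[0.342,-0.74,0],[0,0,-0.361],1],[[0.342,-0.74,0],[0,0,-0.361],1],[[0.342,-0.74,0],[0,0,-0.361],1]], squeeze=20)

```text
t: 1.8
ee_pos: [0.5407, -0.0021, 0.2414]
ee_rot: [0.704, 0.71, -0.0, 0.0]
wrist_force: [0.1, 1.0, 0.3]
grip_width: 0.0868
grip_force: 0.0
```

arm_command(rows=[[[0.002,-0.265,0.01],[0,0,0],0.8],[[0.002,-0.265,0.01],[0,0,0],0.8],[[0.002,-0.265,0.01],[0,0,0],0.8],[[0.002,-0.265,0.01],[0,0,0],0.8],[[0.002,-0.265,0.01],[0,0,0],0.8]])

```text
t: 2.42
ee_pos: [0.5416, -0.212, 0.2493]
ee_rot: [0.703, 0.711, -0.0, -0.0]
wrist_force: [0.7, 1.1, 0.0]
grip_width: 0.0699
grip_force: 0.0
```

Run:
```python
from h import *
a=crop('top',260,160,80,70,5,'pics/a.png');b=crop('side',215,120,80,70,5,'pics/b.png')
cv2.imwrite('pics/t2.png',np.hstack([cv2.imread('pics/a.png'),cv2.imread('pics/b.png')]))
s=readout.read_state()['ee_pos'];print(s,[proj('side',x) for x in (s,s-[0,0,.019],np.r_[.5419,-.2139,.15])])
```

```text
[ 0.54239881 -0.20859911  0.24892965] [array([256.77269566, 142.17773146]), array([256.6795696 , 146.86938676]), array([256.67051367, 165.57996375])]
```

View pics/t2.png

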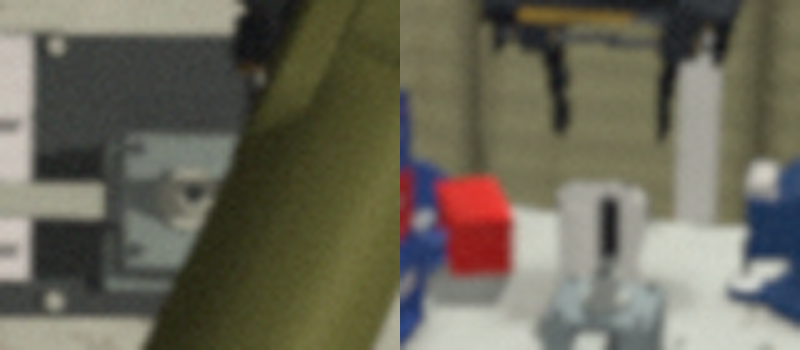

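The side view shows the grip (609,225) centred between the fingers (560 and 663). I'll descend and grasp.

arm_command(rows=[[[0,-0.004,-0.06],[0,0,0],0.8],[[0,-0.004,-0.115],[0,0,0],0.8],[[0,-0.004,-0.115],[0,0,0],0.8],[[0,-0.004,-0.115],[0,0,0],0],[[0,-0.004,-0.115],[0,0,0],0],[[0,-0.004,-0.115],[0,0,0],0],[[0,-0.004,-0.115],[0,0,0],0],[[0,-0.004,-0.115],[0,0,0],0],[[0,-0.004,-0.115],[0,0,0],0]], squeeze=25)

```text
t: 3.65
ee_pos: [0.5419, -0.2145, 0.1573]
ee_rot: [0.702, 0.712, 0.0, 0.0]
wrist_force: [2.1, 0.9, -0.6]
grip_width: 0.0177
grip_force: 0.8
```

Holding the sleeve at 17.7 mm. First half turn, with a check on the forces.

arm_command(rows=[[[0.0125,0.0022,0],[0,0,0],0],[[0.0269,0.0112,0],[0,0,0],0],[[0.0446,0.0343,0],[0,0,0],0],[[0.0483,0.0632,0],[0,0,0],0],[[0.0371,0.0901,0],[0,0,0],0],[[0.014,0.1078,0],[0,0,0],0],[[-0.0149,0.1115,0],[0,0,0],0],[[-0.0149,0.1115,0],[0,0,0],0]])

```text
t: 4.65
ee_pos: [0.5299, -0.1251, 0.1573]
ee_rot: [0.702, 0.712, -0.0, 0.001]
wrist_force: [0.1, -4.7, -2.8]
grip_width: 0.016
grip_force: 25.0
```

arm_command(rows=[[[-0.0269,-0.0112,0],[0,0,0],0],[[-0.0446,-0.0343,0],[0,0,0],0],[[-0.0483,-0.0632,0],[0,0,0],0],[[-0.0371,-0.0901,0],[0,0,0],0],[[-0.014,-0.1078,0],[0,0,0],0],[[0.0149,-0.1115,0],[0,0,0],0],[[0.0417,-0.1003,0],[0,0,0],0],[[0.0595,-0.0772,0],[0,0,0],0],[[0.0632,-0.0483,0],[0,0,0],0],[[0.052,-0.0214,0],[0,0,0],0],[[0.0289,-0.0037,0],[0,0,0],0],[[0,0,0],[0,0,0],0]])

```text
t: 6.15
ee_pos: [0.5308, -0.1248, 0.1573]
ee_rot: [0.701, 0.713, -0.0, 0.002]
wrist_force: [2.8, -9.0, -2.4]
grip_width: 0.0161
grip_force: 25.0
```

arm_command(rows=[[[-0.0269,-0.0112,0],[0,0,0],0],[[-0.0446,-0.0343,0],[0,0,0],0],[[-0.0483,-0.0632,0],[0,0,0],0],[[-0.0371,-0.0901,0],[0,0,0],0],[[-0.014,-0.1078,0],[0,0,0],0],[[0.0149,-0.1115,0],[0,0,0],0],[[0.0417,-0.1003,0],[0,0,0],0],[[0.0595,-0.0772,0],[0,0,0],0],[[0.0631,-0.0636,0],[0,0,0],0],[[0.0637,-0.0557,0],[0,0,0],0],[[0.0636,-0.0518,0],[0,0,0],0],[[0.0636,-0.0518,0],[0,0,0],0]])

```text
t: 7.65
ee_pos: [0.5813, -0.1692, 0.1575]
ee_rot: [0.703, 0.711, -0.0, 0.003]
wrist_force: [2.9, -6.1, -5.0]
grip_width: 0.0162
grip_force: 25.0
```

arm_command(rows=[[[0,0.006,0],[0,0,0],0],[[0,0.009,0],[0,0,0],0],[[0,0.009,0],[0,0,0],0]])

```text
t: 8.02
ee_pos: [0.5811, -0.1686, 0.1576]
ee_rot: [0.704, 0.71, -0.003, 0.007]
wrist_force: [6.5, -15.8, -8.0]
grip_width: 0.0167
grip_force: 25.0
```

Run:
```python
from h import *
a=crop('top',195,155,130,85,4,'pics/a.png');b=crop('side',205,130,75,85,4,'pics/b.png')
cv2.imwrite('pics/t3.png',np.hstack([cv2.imread('pics/a.png'),cv2.imread('pics/b.png')])[:,:800])
s=readout.read_state();print(s['ee_pos'],s['wrist_force'])
```

```text
[ 0.58117795 -0.1685939   0.15762034] [  5.71871365 -16.52485506  -8.60474553]
```

View pics/t3.png

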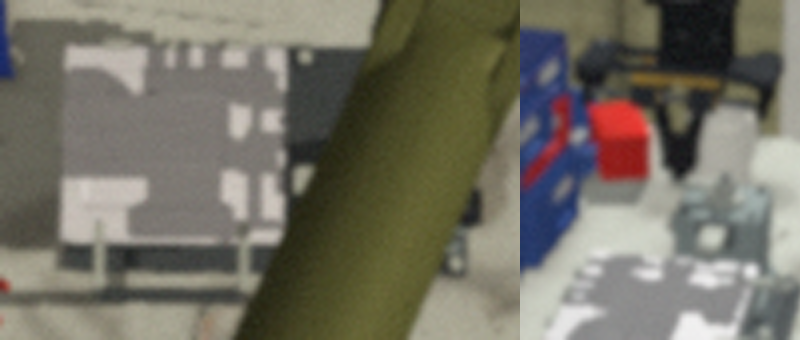

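The bolt is off the lid and the force at the grip rises without motion, so the crank is at its stop. I'll relax the push, let go and rise.

arm_command(rows=[[[0,-0.01,0],[0,0,0],0],[[0,-0.01,0],[0,0,0],0.38],[[0,-0.01,0],[0,0,0],0.38],[[0,-0.01,0],[0,0,0],0.38],[[0,-0.01,0.05],[0,0,0],0.38],[[0,-0.01,0.11],[0,0,0],0.38],[[0,-0.01,0.11],[0,0,0],0.38]])

```text
t: 9.0
ee_pos: [0.5829, -0.168, 0.2496]
ee_rot: [0.702, 0.712, 0.002, 0.003]
wrist_force: [0.8, 0.6, -0.1]
grip_width: 0.0331
grip_force: 0.0
```

arm_command(rows=[[[-0.175,0.226,0],[0,0,0],0.38],[[-0.175,0.226,0],[0,0,0],0.38],[[-0.175,0.226,0],[0,0,0],0.38],[[-0.175,0.226,0],[0,0,0],0.38],[[-0.175,0.226,0],[0,0,0],0.38],[[-0.175,0.226,-0.06],[0,0,0],0.38],[[-0.175,0.226,-0.1],[0,0,0],0.38],[[-0.175,0.226,-0.1],[0,0,0],0.38]])

```text
t: 10.0
ee_pos: [0.4391, 0.0121, 0.1629]
ee_rot: [0.703, 0.711, -0.003, -0.001]
wrist_force: [-0.4, -0.1, -0.4]
grip_width: 0.033
grip_force: 0.0
```

Run:
```python
from h import *
a=crop('top',200,170,70,75,5.5,'pics/a.png');b=crop('side',210,175,75,75,5.5,'pics/b.png')
A,B=cv2.imread('pics/a.png'),cv2.imread('pics/b.png');cv2.imwrite('pics/t4.png',np.hstack([A,B[:A.shape[0]]])[:,:800])
s=readout.read_state();e=s['ee_pos'];print(e,s['wrist_force'],proj('side',e),proj('side',np.r_[.443,.013,.089]),proj('side',e-[0,0,.019]))
```

```text
[0.44151594 0.01268085 0.1658805 ] [0.82307854 0.32021773 0.24895554] [273.5812071 188.8700339] [272.28620688 208.8623976 ] [273.36629809 193.90830799]
```

View pics/t4.png

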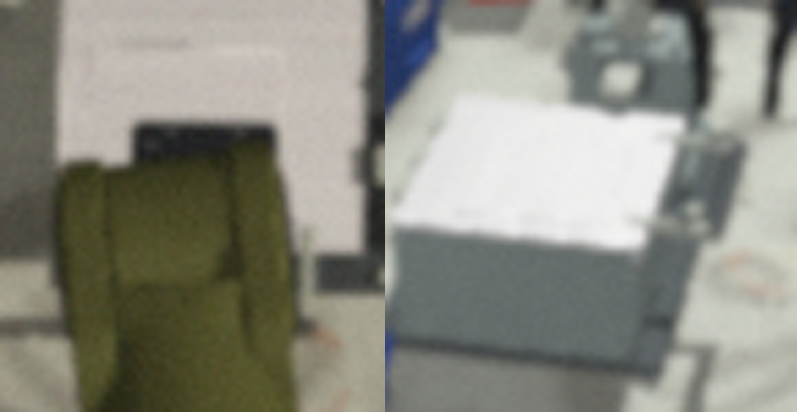

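The side view shows the fingers (700 and 780) straddling the bar, whose middle is near (725,187), with the lid edge clear. I'll descend and grasp.

arm_command(rows=[[[0,0,-0.04],[0,0,0],0.38],[[0,0,-0.07],[0,0,0],0.38],[[0,0,-0.098],[0,0,0],0.38],[[0,0,-0.098],[0,0,0],0.38],[[0,0,-0.098],[0,0,0],0],[[0,0,-0.098],[0,0,0],0],[[0,0,-0.098],[0,0,0],0],[[0,0,-0.098],[0,0,0],0]], squeeze=25)

```text
t: 11.1
ee_pos: [0.4439, 0.0136, 0.0883]
ee_rot: [0.702, 0.712, 0.003, 0.002]
wrist_force: [5.7, 1.2, -1.8]
grip_width: 0.0114
grip_force: 25.0
```

Bar is in hand at 11.4 mm. Lifting along the arc to 30° first.

arm_command(rows=[[[0.0015,0,0.0107],[0,0,0],0],[[0.0024,0,0.0215],[0,0,0],0],[[0.0052,0,0.0429],[0,0,0],0],[[0.0099,0,0.0639],[0,0,0],0],[[0.0164,0,0.0844],[0,0,0],0],[[0.0246,0,0.1043],[0,0,0],0],[[0.0346,0,0.1234],[0,0,0],0],[[0.0346,0,0.1234],[0,0,0],0]])

```text
t: 12.1
ee_pos: [0.4717, 0.0137, 0.1872]
ee_rot: [0.702, 0.712, 0.003, 0.002]
wrist_force: [9.6, 0.9, -7.7]
grip_width: 0.0106
grip_force: 25.4
```

arm_command(rows=[[[0.0127,0.0005,0.0174],[0,0,0],0],[[0.0259,0.0005,0.0344],[0,0,0],0],[[0.0404,0.001,0.0502],[0,0,0],0],[[0.0562,0.001,0.0646],[0,0,0],0],[[0.0732,0.001,0.0776],[0,0,0],0],[[0.0912,0.001,0.0892],[0,0,0],0],[[0.0912,0.001,0.0892],[0,0,0],0],[[0.0912,0.001,0.0892],[0,0,0],0],[[0.0912,0.001,0.0892],[0,0,0],0]])

```text
t: 13.22
ee_pos: [0.541, 0.0142, 0.256]
ee_rot: [0.702, 0.712, -0.0, -0.0]
wrist_force: [4.4, 0.6, -10.5]
grip_width: 0.0106
grip_force: 26.0
```

Run:
```python
from h import *
a=crop('top',195,155,130,85,3,'pics/a.png');b=crop('side',195,130,110,120,3.6,'pics/b.png')
A,B=cv2.imread('pics/a.png'),cv2.imread('pics/b.png');c=np.zeros((432,800,3),np.uint8);c[:A.shape[0],:390]=A[:,:390];c[:B.shape[0],400:400+B.shape[1]]=B;cv2.imwrite('pics/t5.png',c)
for _ in range(3):
    optics.grab_frame('top'); s=readout.read_state();e=s['ee_pos'];print(e,s['wrist_force'],s['grip_force'],s['t'],np.degrees(np.arctan2(e[2]-.089,.641-e[0])), np.hypot(e[2]-.089,.641-e[0]))
```

```text
[0.54122875 0.01422021 0.25614036] [  4.6956025    0.57610686 -12.47771993] 25.368360579013824 13.375 59.16571588036744 0.1946540586282298
[0.54128575 0.01423292 0.25619336] [  5.75147752  -0.17789563 -10.8504449 ] 25.26300698518753 13.425 59.18811767114337 0.1946703677370328
[0.54128652 0.01427255 0.2561857 ] [  5.27061365   1.05774917 -13.36832217] 25.874093323946 13.475 59.18715641016891 0.1946633944250656
```

View pics/t5.png

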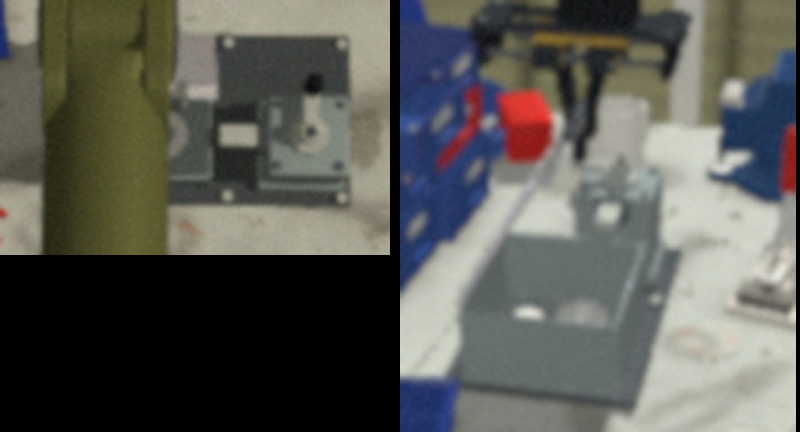

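The lid stands open at about 59–60° with the bar held in the fingers. The crank grip points to +x (top crop (313,83)), which is its stop. I'll hand the job in.

```bash
python3 -c "
from station import robot
print(robot.close_job())"
```

```text
the job is handed in; nothing more can be done
None
```

I handed the job in with the crank wound to its stop, the bolt drawn clear of the lid, and the lid held by its bar at about 59° by my estimate; the judge's verdict was not shown.

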